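# Stack the spacer sleeve and stop collar on a microscope stand's post

## Task

Put the microscope stand's pivot post back together: slip the tall spacer sleeve over the post until it sits flat on the grey foot, then put the stop collar (the ring with the thumbscrew) over the post so that it lies flat on top of the sleeve, and let go of both. The short ring does not belong on the post.

Things in the scene. Friction and masses are not known exactly. Their poses are not given: they have to be found in the camera images.
- post_foot (a point): Foot of the pivot post: point on its axis at the level of the grey foot's top face, 30 mm above the table; z points up. The post is a plain upright steel pin, 20 mm in diameter, rising 60 mm above this point, its last 8 mm narrowing to 8 mm. It stands on a fixed grey metal foot, 160 x 220 x 30 mm, which also bears a flat white disc; the post is at the end away from the disc.
- sleeve_center (a point): Centre of the spacer sleeve (half-way up, on its axis, z). A plain aluminium tube standing upright on the table, 50 mm outside diameter, 36 mm bore right through, 30 mm tall, about 80 g; either end may go down. This, the collar, the short ring and a 44 mm tall black eyepiece stand about 140 mm apart, in any arrangement.
- collar_center (a point): Centre of the stop collar (half-way up, on its axis, z). A steel ring lying flat on the table, 54 mm outside diameter, 36 mm bore right through, 20 mm tall, about 200 g, with a thumbscrew sticking out of its rim along +x to 45 mm from the centre (knob 14 mm wide, at half height). Grip it across its y axis, clear of the thumbscrew, which may point any way at the end.
- ring_center (a point): Centre of the short ring (half-way up), a bystander that looks like the sleeve but is only 12 mm tall: aluminium, 50 mm outside diameter, 36 mm bore, lying flat on the table. It does not belong on the post; leave it off.
Mind the look-alikes: they are no part of the job. Of the things that look like the part that bears collar_center, the largest one is meant. There is more than one size of the part that bears sleeve_center; the job needs the larger.

How it is judged:
On the way:
1. the spacer sleeve is on the post, flat on the foot, with the collar not yet on (horizontal distance between sleeve_center and post_foot below 0.013 m and z of sleeve_center in the frame of post_foot between 0.01 and 0.02 m and angle between the z axis of sleeve_center and the z axis of post_foot, either way round below 0.17 rad and horizontal distance between collar_center and post_foot above 0.05 m), for 0.2 s.
At the end, for the whole second after the job is handed in: Sleeve round the post, flat on the foot (centre within 13 mm of its axis, 10 to 20 mm above the foot); collar round the post on top of it (within 13 mm, 35 to 46 mm above the foot); both level within 10 degrees and at rest; short ring off the post (over 50 mm away) (horizontal distance between each of sleeve_center, collar_center and post_foot below 0.013 m and z of sleeve_center in the frame of post_foot between 0.01 and 0.02 m and angle between the z axis of each of sleeve_center, collar_center and the z axis of post_foot, either way round below 0.17 rad and z of collar_center in the frame of post_foot between 0.035 and 0.046 m and linear speed of each of sleeve, collar below 0.02 m/s and horizontal distance between ring_center and post_foot above 0.05 m); the robot touches nothing.
It also fails if it takes over 53 s, if anything falls off the work surface, if the arm or the gripper's body presses on something with over 40 N, if the wrist force passes 120 N, or if a joint passes its speed limit or range.

## Robot

A 6-joint arm with a two-finger parallel gripper is mounted at the origin on the work surface. World frame = base frame: x ahead of the robot, y to its left, z up, the work surface at z = 0. Lengths are in m, angles in rad, forces in N, time in s.
With the tool pointing down it reaches from about 0.3 to 0.95 m from the base axis. Payload 3.1 kg.
Tool frame: the origin (TCP) lies midway between the tips of the shut fingers; the grasp point (between the pads) lies 19 mm behind it; z points along the fingers, y is the direction in which the jaws open and shut (so a half turn about z gives the same grasp; the last joint's range is limited). The gripper opens to 85 mm and grips with 20 to 120 N. Pads are 22 mm wide; open, the fingers measure 114 mm over their backs; the gripper's body (76 mm by 85 mm) begins 54 mm behind the grasp point. The pads swing forward as they close: fully open they stand 13 mm farther back than shut.
Start: joints at [1.213, 0.308, 1.634, -0, 1.2, -0.07], TCP at [0.177, 0.599, 0.231] pointing down, gripper open.
Joint ranges: [-3.06, 3.06], [-0.79, 1.96], [0.05, 2.63], [-1.19, 4.34], [0.05, 2.64], [-2.94, 2.94]. Speed limits (rad/s): [2.79, 2.79, 3.14, 3.14, 3.14, 3.14].

## Interface

Orientations are given as a unit quaternion [x, y, z, w].
In Python, from workcell import r, eyes, ticket, spotter gives the robot as it stands.
- The arm moves only by the tool carry_out, never from a script. Its argument "commands" is a list of rows, each a list of 7 numbers: the turn, a rotation vector about the tool's x, y, z in rad, then the shift along the tool's x, y, z in m, then the opening, from 0 (shut) to 1 (fully open). In form: [[wx, wy, wz, x, y, z, hand], ...]. A call has 1 to 12 rows; each row shifts and turns the pose as measured when the row begins, along the tool's axes as they then stand; what a row does not reach is not made up. A row lasts 1/12 s, in which the tool goes at most 41.7 mm and 7.16 degrees, less where a joint would pass 70% of its speed; a pose out of reach is approached as far as the arm can. A call with a gripper value outside its range is refused whole. The fingers move at their own pace and stop on an object; the grip force is fixed at half the most. Time passes only in rows, so rows that do not move let the fingers close. It gives the time, the measured TCP pose, the force and the opening at its end, in the units of the state.
- r.get_state(): the state, without advancing time (a new reading comes with each control period).
- eyes.get_image(name): name is "scene" or "side" or "wrist"; returns a dict with "image" (400x640x3 uint8, red, green, blue), "camera_matrix" (3x3 intrinsics, pixels), "pose" (4x4, takes a point from camera to world coordinates). Camera axes: x right, y up, looking along -z (the intrinsics and any distortion apply to the point x, -y, -z); pixel columns grow to the right and rows downward; lengths in m; the calibration is good to about 2 mm. A picture is of the moment at which its call begins. There is no depth.
- ticket.close_job(): hands the job in, once; it reports no verdict.
Trained networks look in a picture, given as the dict that the camera call returned (one of the last four; its "shot" number tells which), for a name from the list of things; names that differ only in an ending like _2 or _b are one class to them, and where a whole thing is asked for, a point or a joint stands for the part that bears it (a point fixed in the world has none). Each returns a list of dicts, best first, with "p" (0 to 1); they miss things now and then, are a little off and sometimes report something else, mostly with a low value. They report only what shows in the picture. A call takes as long as a camera call. They do not tell look-alikes from the thing itself.
- spotter.recognise(query, picture): "location" ([x, y, z] in m, in world coordinates, good to about 4 mm: the middle of the surface that is visible of it).
- spotter.silhouettes(query, picture): "pixels" (400x640 bool, what is visible of it).
- spotter.pinpoint(query, picture): "location" ([x, y, z] in m, in world coordinates, good to about 4 mm: a listed point, or the origin of a listed thing).
The state is a dict: "clock": time; "joint_positions": joint angles; "qd": joint speeds; "joint_efforts": joint torques, N m; "ee_pos": TCP position; "eef_rot": TCP orientation; "wrist_force": force on the tool from outside, world axes, zero at the start; "torque": the same for the moment, N m; "opening": opening from 0.0 (shut) to 1.0 (fully open).
Only numpy, scipy, OpenCV 4.12 (cv2) and the standard library are available. Lean on these libraries where they do the work, as an engineer would, in place of code of your own. Each camera call takes 0.05 s, during which the arm holds its last target. There are 200 camera calls.

## Working session

There is one attempt and no reset: what is moved stays moved. The work goes in short steps, Python scripts to look and compute and a tool call to move; the robot and the scene stay as the last step left them, time stands still between calls to the robot, and variables do not carry over. Pictures are saved under pics/ and viewed, about 8 in all and at most 12, crops included, and the job is handed in when it is done.

Besides the shell and the picture viewer there is one more tool, called after "Request:" by a JSON object that holds its "op" and its "data". carry_out: Moves the arm, as the interface text tells. Its arguments: {"type":"object","properties":{"commands":{"type":"array","items":{"type":"array","items":{"type":"number"}}}},"required":["commands"]}

```bash
ls; mkdir -p pics
cat > h.py <<'E'
import numpy as np, cv2
from workcell import r, eyes, ticket, spotter
def proj(P,d):
    T=np.linalg.inv(d["pose"]); c=T[:3,:3]@np.asarray(P,float)+T[:3,3]
    p=np.array(d["camera_matrix"])@np.array([c[0],-c[1],-c[2]]); return p[:2]/p[2]
def back(uv,z,d):
    K=np.array(d["camera_matrix"]); M=np.array(d["pose"])
    v=np.linalg.inv(K)@np.array([uv[0],uv[1],1.]); v=M[:3,:3]@np.array([v[0],-v[1],-v[2]])
    o=M[:3,3]; return o+v*(z-o[2])/v[2]
def save(n,im): cv2.imwrite("pics/"+n,cv2.cvtColor(im,cv2.COLOR_RGB2BGR))
E
python3 - <<'E'
from h import *
ims=[]
for n in ("scene","side"):
    d=eyes.get_image(n); save(n+"0.png",d["image"]); print(n,d.keys(),np.round(d["pose"],3).tolist())
    for q in ("post_foot","sleeve_center","collar_center","ring_center"):
        for o in spotter.pinpoint(q,d): print(q,round(o["p"],2),np.round(o["location"],3),np.round(proj(o["location"],d)))
print(r.get_state())
E
```

```text
pics
scene dict_keys(['image', 'camera_matrix', 'pose', 'shot']) [[0.485, -0.498, 0.719, 1.106], [0.874, 0.263, -0.407, -0.322], [0.013, 0.826, 0.563, 0.498], [0.0, 0.0, 0.0, 1.0]]
post_foot 0.86 [0.532 0.149 0.032] [386. 184.]
sleeve_center 0.73 [ 0.449 -0.065  0.016] [260. 199.]
sleeve_center 0.51 [0.379 0.006 0.011] [280. 174.]
collar_center 0.61 [ 0.362 -0.147  0.006] [201. 192.]
collar_center 0.57 [ 0.59  -0.204  0.009] [211. 276.]
collar_center 0.55 [ 0.69  -0.185  0.008] [249. 319.]
ring_center 0.87 [ 0.604 -0.07   0.004] [297. 256.]
side dict_keys(['image', 'camera_matrix', 'pose', 'shot']) [[0.889, 0.272, -0.368, 0.171], [-0.457, 0.521, -0.721, -0.694], [-0.004, 0.809, 0.587, 0.639], [0.0, 0.0, 0.0, 1.0]]
post_foot 0.91 [0.532 0.145 0.031] [293. 177.]
sleeve_center 0.73 [0.372 0.006 0.012] [251. 239.]
sleeve_center 0.6 [ 0.447 -0.062  0.015] [298. 246.]
collar_center 0.81 [ 0.684 -0.184  0.009] [433. 248.]
collar_center 0.71 [ 0.582 -0.203  0.01 ] [396. 271.]
{'clock': 0.5, 'joint_positions': array([ 1.21333629e+00,  3.08141214e-01,  1.63387196e+00, -1.77788668e-05,
        1.19969578e+00, -6.96927155e-02]), 'qd': array([-0.00194879, -0.00043853, -0.00016174,  0.00150827, -0.00097213,
        0.000744  ]), 'joint_efforts': array([ 7.52454034e-04, -4.14801514e+01, -2.76723683e+01,  6.03483343e-06,
        2.38805660e-03,  6.96418326e-06]), 'ee_pos': array([0.17739687, 0.59925843, 0.23121197]), 'eef_rot': array([ 1.43384526e-01,  9.89667052e-01, -5.85869985e-05, -4.22986195e-06]), 'wrist_force': array([1.55449961, 1.41682258, 0.54222214]), 'torque': array([-0.02937718,  0.00761365, -0.00272332]), 'opening': 0.9958878427014529}
```

View pics/scene0.png

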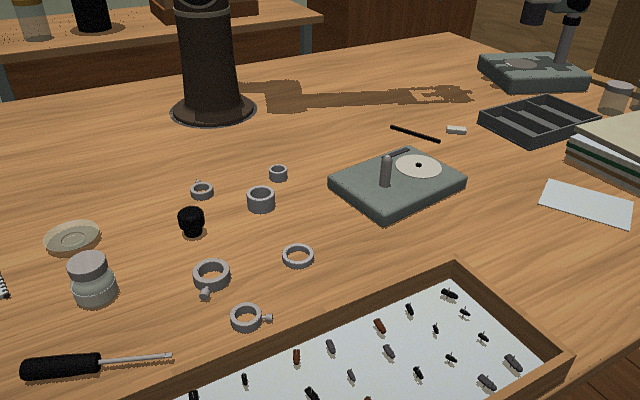

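Run:
```python
import cv2
a=cv2.imread("pics/scene0.png")[160:350,160:420]; b=cv2.imread("pics/side0.png")[130:320,220:480]
import numpy as np
cv2.imwrite("pics/crop0.png",np.vstack([cv2.resize(x,None,fx=1.55*1,fy=1.55,interpolation=cv2.INTER_CUBIC) for x in (a,b)]))
```

```text
(no output)
```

View pics/crop0.png

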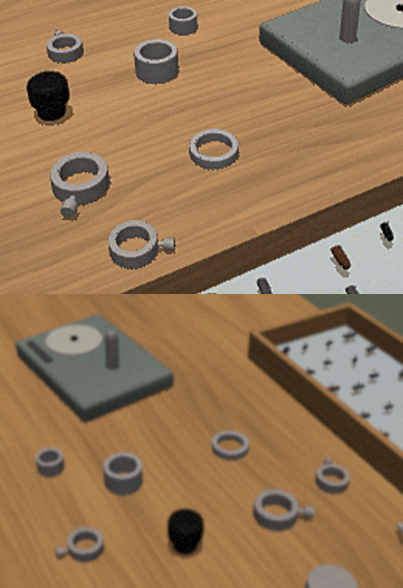

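Scene view: sleeve candidates are (260,199) and a smaller one at (278,173). The short ring is at (297,256). Collar candidates are (201,191), (211,276) and (246,318), and (211,276) looks largest. Next I'll fit sizes to the silhouettes.

```bash
cat >> h.py <<'E'
from scipy.optimize import minimize
def cyl(x,y,D,H,z0=0,n=40):
    a=np.linspace(0,2*np.pi,n,endpoint=False); c=np.c_[x+D/2*np.cos(a),y+D/2*np.sin(a)]
    return [np.r_[p,z] for p in c for z in (z0,z0+H)]
def hullmask(P,d,s=4):
    q=np.array([proj(p,d) for p in P]); m=np.zeros((400*s,640*s),np.uint8)
    cv2.fillConvexPoly(m,cv2.convexHull(np.round(((q+.5)*s)-.5).astype(np.int32)),1); return m
def soft(m,s=4): return cv2.resize(m.astype(np.float32),(640,400),interpolation=cv2.INTER_AREA)
def render(p,kind,d):
    x,y,k=p[:3]
    if kind=="sleeve": m=hullmask(cyl(x,y,.05*k,.03*k),d); b=hullmask(cyl(x,y,.036*k,0,.03*k),d); b2=hullmask(cyl(x,y,.036*k,0,0),d); return soft(m&~(b&b2))
    m=hullmask(cyl(x,y,.054*k,.02*k),d); b=hullmask(cyl(x,y,.036*k,0,.02*k),d); b2=hullmask(cyl(x,y,.036*k,0,0),d)
    m=m&~(b&b2); c,s=np.cos(p[3]),np.sin(p[3]); pts=[]
    for u,w in ((.033,.007),(.045,.007)):
        for t in np.linspace(0,2*np.pi,12): 
            l=w*np.cos(t)*k; pts.append([x+u*k*c-l*s,y+u*k*s+l*c,.01*k+w*k*np.sin(t)])
    return soft(m|hullmask(pts,d))
def fit(p0,kind,views):  # views: list of (mask,d)
    f=lambda p: sum(np.abs(render(p,kind,d)-m).sum()/m.sum() for m,d in views)/len(views)
    st=np.array([.006,.006,.1,.3][:len(p0)]); sx=np.vstack([p0]+[np.array(p0)+np.eye(len(p0))[i]*st[i] for i in range(len(p0))])
    o=minimize(f,p0,method="Nelder-Mead",options=dict(initial_simplex=sx,maxiter=150,xatol=1e-4,fatol=1e-4)); return o.x,o.fun
E
cat > fit0.py <<'E'
from h import *
S={}
for n in ("scene","side"):
    d=eyes.get_image(n)
    for q in ("sleeve_center","collar_center","ring_center"):
        for o in spotter.silhouettes(q,d):
            m=o["pixels"]; ys,xs=np.nonzero(m); c=(xs.mean(),ys.mean()); w=back(c,.01,d)
            print(n,q,round(o["p"],2),np.round(c),m.sum(),np.round(w[:2],3)); S.setdefault(q,[]).append((w,m.astype(np.float32),d))
for q,kind in (("sleeve_center","sleeve"),("collar_center","collar")):
    used=[]
    for w,_,_ in S[q]:
        if any(np.hypot(*(w-u)[:2])<.03 for u in used): continue
        used.append(w); V=[(m,d) for v,m,d in S[q] if np.hypot(*(v-w)[:2])<.03]
        st=[[w[0],w[1],.9]] if kind=="sleeve" else [[w[0],w[1],.9,a] for a in np.arange(0,6.2,1.05)]
        if len(st)>1:
            st=sorted(st,key=lambda p:sum(np.abs(render(p,kind,d)-m).sum() for m,d in V))[:2]
        b=min((fit(p,kind,V) for p in st),key=lambda o:o[1]); print(kind,len(V),np.round(b[0],4),round(b[1],3))
d=eyes.get_image("scene"); print([(round(o["p"],2),np.round(o["location"],4)) for o in spotter.recognise("sleeve_center",d)])
E
time python3 fit0.py
```

```text
scene sleeve_center 0.78 [260. 199.] 700 [ 0.44  -0.061]
scene sleeve_center 0.61 [278. 173.] 286 [0.372 0.005]
scene collar_center 0.97 [211. 276.] 1030 [ 0.59  -0.205]
scene collar_center 0.91 [246. 317.] 715 [ 0.686 -0.188]
scene collar_center 0.6 [202. 190.] 352 [ 0.363 -0.146]
scene ring_center 0.89 [298. 256.] 524 [ 0.609 -0.072]
side sleeve_center 0.65 [299. 246.] 586 [ 0.45  -0.057]
side sleeve_center 0.49 [252. 239.] 301 [0.375 0.008]
side collar_center 0.87 [273. 292.] 418 [ 0.358 -0.145]
side collar_center 0.82 [434. 248.] 298 [ 0.685 -0.186]
side collar_center 0.56 [399. 269.] 705 [ 0.59  -0.203]
side ring_center 0.66 [369. 228.] 250 [ 0.605 -0.075]
sleeve 2 [ 0.4473 -0.0632  0.9737] 0.063
sleeve 2 [0.3735 0.0052 0.6956] 0.099
collar 2 [ 0.5867 -0.2021  0.97    3.0722] 0.233
collar 2 [ 0.6836 -0.1879  0.7458  1.0747] 0.194
collar 2 [ 0.3611 -0.144   0.7462  3.0747] 0.124
[(0.8, array([0.3838, 0.0048, 0.0164])), (0.74, array([ 0.4624, -0.0697,  0.0214]))]
real	1m32.894s
user	0m48.142s
sys	0m35.401s
```

Run:
```python
from h import *
a=eyes.get_image("scene"); b=eyes.get_image("side")
print(r.get_state()["clock"])
for d,k in ((a,(205,295)),(b,(419,271))):
    w=back(k,.01,d)[:2]-[.5867,-.2021]; print("knob",np.round(w,4),np.arctan2(w[1],w[0]))
for d in (a,b): print("post top/foot",[np.round(proj([.532,.147,z],d),1) for z in (.03,.09)])
print("foot near corner",back((383,213),.03,a))
ims=[]
for d in (a,b):
    im=d["image"].copy(); c=proj([.532,.147,.06],d).astype(int)
    ims.append(cv2.resize(im[c[1]-45:c[1]+45,c[0]-45:c[0]+45],None,fx=4,fy=4,interpolation=cv2.INTER_NEAREST)); print("crop origin",c-45)
    c=proj([.5867,-.2021,.01],d).astype(int); ims.append(cv2.resize(im[c[1]-30:c[1]+30,c[0]-30:c[0]+30],(360,360),interpolation=cv2.INTER_NEAREST)); print("crop origin x6",c-30)
save("c1.png",cv2.resize(np.vstack([np.hstack(ims[:2]),np.hstack(ims[2:])]),(600,600)))
```

```text
1.1
knob [ 0.0354 -0.0219] -0.5535459058943305
knob [ 0.0338 -0.0212] -0.5611505612304242
post top/foot [array([385.1, 184.9]), array([388.3, 156.2])]
post top/foot [array([293.3, 176.9]), array([292.3, 155. ])]
foot near corner [0.60146439 0.09259079 0.03      ]
crop origin [341 125]
crop origin x6 [181 244]
crop origin [247 121]
crop origin x6 [367 239]
```

View pics/c1.png

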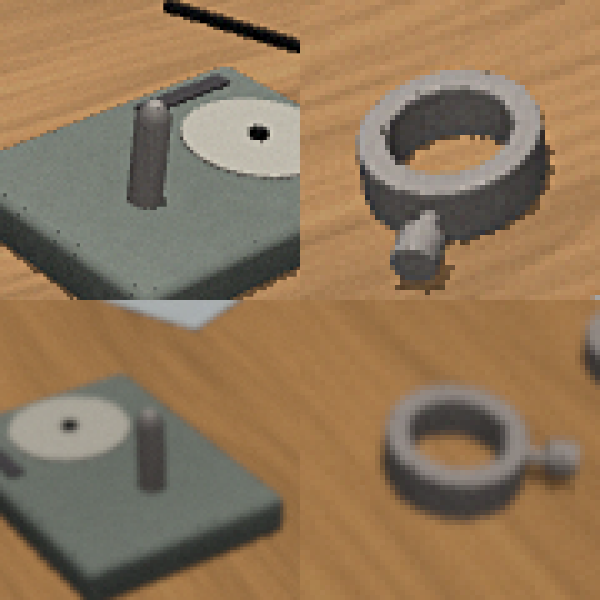

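Both images agree on the post at (0.532, 0.147): predicted and seen top and base are within about 1–2 px. The collar at scene (211,276) is the largest (scale 0.97, against 0.75 for the others), with the thumbscrew at about -32°, so jaw axis 58° serves both grasps. The sleeve at (260,199) has scale 0.97, against 0.70 for the look-alike.

Request:
{"op": "carry_out", "data": {"commands": [[0, 0, 0.09, 0, 0, 0, 1], [0, 0, 0.09, 0, 0, 0, 1], [0, 0, 0.09, 0, 0, 0, 1], [0, 0, 0, 0, 0, 0, 1]]}}

```text
clock: 1.43
ee_pos: [0.1774, 0.5993, 0.2313]
eef_rot: [0.281, 0.96, -0.0, -0.0]
wrist_force: [0.1, -0.4, -0.8]
opening: 0.999
```

```bash
cat > go.py <<'E'
import sys; from h import *
from scipy.spatial.transform import Rotation as Rn
s=r.get_state(); R=Rn.from_quat(s["eef_rot"]).as_matrix(); t=np.array([float(v) for v in sys.argv[1:4]])
print("t",round(s["clock"],2),"tcp",np.round(s["ee_pos"],4),"psi",round(np.degrees(np.arctan2(R[1,1],R[0,1])),1),"down",np.round(R[:,2],3),"F",np.round(s["wrist_force"],1),"open",round(s["opening"],3))
print("tool shift",np.round(R.T@(t-s["ee_pos"]),4))
E
python3 go.py .447 -.063 .13
```

```text
t 1.43 tcp [0.1774 0.5993 0.2313] psi 57.4 down [-0. -0. -1.] F [ 0.1 -0.4 -0.8] open 0.999
tool shift [-0.5843 -0.4123  0.1013]
```

Request:
{"op": "carry_out", "data": {"commands": [[0, 0, 0, -0.0244, -0.0172, 0, 1], [0, 0, 0, -0.0244, -0.0172, 0, 1], [0, 0, 0, -0.0244, -0.0172, 0, 1], [0, 0, 0, -0.0244, -0.0172, 0, 1], [0, 0, 0, -0.0244, -0.0172, 0, 1], [0, 0, 0, -0.0244, -0.0172, 0, 1], [0, 0, 0, -0.0244, -0.0172, 0, 1], [0, 0, 0, -0.0244, -0.0172, 0, 1], [0, 0, 0, -0.0244, -0.0172, 0, 1], [0, 0, 0, -0.0244, -0.0172, 0, 1], [0, 0, 0, -0.0244, -0.0172, 0, 1], [0, 0, 0, -0.0244, -0.0172, 0, 1]]}}

```text
clock: 2.43
ee_pos: [0.3211, 0.2624, 0.2309]
eef_rot: [0.26, 0.965, 0.004, 0.001]
wrist_force: [0.5, 0.2, -0.5]
opening: 1.002
```

Request:
{"op": "carry_out", "data": {"commands": [[0, 0, 0, -0.0244, -0.0172, 0, 1], [0, 0, 0, -0.0244, -0.0172, 0, 1], [0, 0, 0, -0.0244, -0.0172, 0, 1], [0, 0, 0, -0.0244, -0.0172, 0, 1], [0, 0, 0, -0.0244, -0.0172, 0, 1], [0, 0, 0, -0.0244, -0.0172, 0, 1], [0, 0, 0, -0.0244, -0.0172, 0, 1], [0, 0, 0, -0.0244, -0.0172, 0, 1], [0, 0, 0, -0.0244, -0.0172, 0, 1], [0, 0, 0, -0.0244, -0.0172, 0, 1], [0, 0, 0, 0, 0, 0, 1]]}}

```text
clock: 3.35
ee_pos: [0.4561, -0.0262, 0.2341]
eef_rot: [0.248, 0.969, 0.006, 0.008]
wrist_force: [0.4, 0.5, 0.8]
opening: 1.0
```

```bash
python3 go.py .447 -.063 .13
python3 - <<'E'
from h import *
d=eyes.get_image("wrist"); print(np.round(d["pose"],3).tolist())
print([np.round(proj([.447,-.063,z],d)) for z in (0,.03)])
for q in ("sleeve_center","collar_center"):
    for o in spotter.silhouettes(q,d):
        ys,xs=np.nonzero(o["pixels"]); print(q,round(o["p"],2),xs.mean(),ys.mean(),len(xs),xs.min(),xs.max(),ys.min(),ys.max())
save("w1.png",d["image"])
E
```

```text
t 3.35 tcp [ 0.4561 -0.0262  0.2341] psi 61.2 down [ 0.019  0.007 -1.   ] F [0.4 0.5 0.8] open 1.0
tool shift [-0.0084 -0.0382  0.1036]
[[0.479, -0.825, -0.301, 0.38], [0.878, 0.457, 0.146, 0.012], [0.017, -0.334, 0.942, 0.374], [0.0, 0.0, 0.0, 1.0]]
[array([289., 162.]), array([287., 169.])]
sleeve_center 0.97 286.7383381924198 165.08673469387756 1372 262 310 139 190
sleeve_center 0.84 308.6704730831974 65.67536704730831 613 291 327 47 86
collar_center 0.89 174.77601410934744 125.34567901234568 1134 155 199 97 148
collar_center 0.69 299.5419847328244 357.1539440203562 786 283 323 341 372
collar_center 0.61 249.45686421605402 311.47111777944485 1333 228 270 288 341
```

View pics/w1.png

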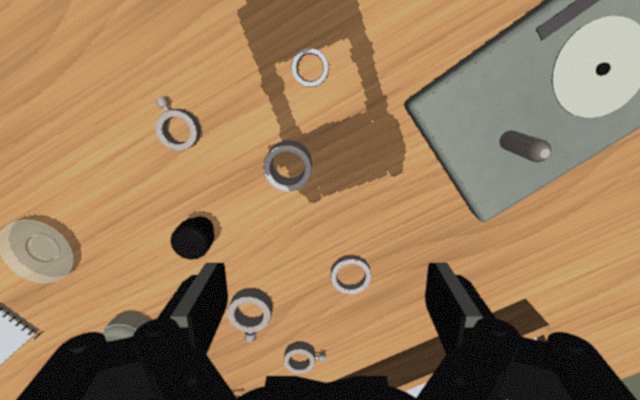

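The wrist view shows the sleeve at (287,165), where my estimate predicts (288,166), and the collar at (249,312) with its screw pointing down the image. The arm picked up a small tilt on the way, so I'll correct it now.

```bash
cat >> go.py <<'E'
p=np.radians(float(sys.argv[4]) if len(sys.argv)>4 else 58); c,n=np.cos(p),np.sin(p)
G=np.array([[-n,c,0],[c,n,0],[0,0,-1.]]); print("turn",np.round(Rn.from_matrix(R.T@G).as_rotvec(),4),"shift in goal axes",np.round(G.T@(t-s["ee_pos"]),4))
E
python3 go.py .447 -.063 .13
```

```text
t 3.5 tcp [ 0.4533 -0.022   0.2332] psi 61.3 down [ 0.015  0.011 -1.   ] F [ 1.   0.  -0.2] open 1.003
tool shift [-0.0134 -0.0407  0.1026]
turn [0.0167 0.007  0.0579] shift in goal axes [-0.0164 -0.0381  0.1032]
```

Request:
{"op": "carry_out", "data": {"commands": [[0.0167, 0.007, 0.058, 0, 0, 0, 1], [0, 0, 0, -0.008, -0.019, 0.02, 1], [0, 0, 0, -0.008, -0.019, 0.02, 1], [0, 0, 0, 0, 0, 0.02, 1], [0, 0, 0, 0, 0, 0.02, 1], [0, 0, 0, 0, 0, 0.01, 1], [0, 0, 0, 0, 0, 0, 1], [0, 0, 0, 0, 0, 0, 1]]}}

```text
clock: 4.17
ee_pos: [0.4447, -0.0538, 0.142]
eef_rot: [0.267, 0.964, 0.002, 0.001]
wrist_force: [-0.0, -0.1, 0.5]
opening: 1.001
```

```bash
python3 go.py .447 -.063 .10
python3 - <<'E'
from h import *
d=eyes.get_image("wrist"); V=[]
for o in spotter.silhouettes("sleeve_center",d):
    ys,xs=np.nonzero(o["pixels"]); print(o["p"],xs.mean(),ys.mean(),len(xs))
    x,f=fit([.447,-.063,1],"sleeve",[(o["pixels"].astype(np.float32),d)]); print(x,f); break
print([(o["p"],o["location"]) for o in spotter.pinpoint("sleeve_center",d)])
E
```

```text
t 4.17 tcp [ 0.4447 -0.0538  0.142 ] psi 59.0 down [ 0.002  0.003 -1.   ] F [-0.  -0.1  0.5] open 1.001
tool shift [-0.0067 -0.0069  0.042 ]
turn [0.0035 0.0006 0.0183] shift in goal axes [-0.0068 -0.0066  0.042 ]
0.68 344.78466838931956 60.45219638242894 1161
[ 0.45927235 -0.02693425 -0.00150313] 1.0
[(0.84, [0.3748, 0.0084, 0.0053]), (0.62, [0.4439, -0.0637, 0.0143]), (0.57, [0.5871, -0.2063, 0.0125])]
```

Request:
{"op": "carry_out", "data": {"commands": [[0.0035, 0, 0.018, -0.0068, -0.0066, 0, 1], [0, 0, 0, 0, 0, 0.02, 1], [0, 0, 0, 0, 0, 0.02, 1], [0, 0, 0, 0, 0, 0.02, 1], [0, 0, 0, 0, 0, 0.02, 1], [0, 0, 0, 0, 0, 0, 1], [0, 0, 0, 0, 0, 0, 1]]}}

```text
clock: 4.9
ee_pos: [0.4615, -0.0695, 0.0703]
eef_rot: [0.277, 0.961, -0.001, 0.014]
wrist_force: [0.9, -1.4, 0.1]
opening: 0.999
```

```bash
python3 go.py .446 -.0632 .005;  python3 - <<'E'
from h import *
d=eyes.get_image("wrist"); V=[]
for o in spotter.silhouettes("sleeve_center",d):
    ys,xs=np.nonzero(o["pixels"]); p=(xs.mean(),ys.mean()); print(o["p"],p,len(xs),back(p,.015,d))
    if np.hypot(*(back(p,.015,d)[:2]-[.447,-.063]))<.03:
        print(fit([.447,-.063,1],"sleeve",[(o["pixels"].astype(np.float32),d)]))
E
```

```text
t 4.9 tcp [ 0.4615 -0.0695  0.0703] psi 57.8 down [ 0.026 -0.009 -1.   ] F [ 0.9 -1.4  0.1] open 0.999
tool shift [ 0.0182 -0.0034  0.0648]
turn [ 0.0065  0.0272 -0.0036] shift in goal axes [ 0.0164 -0.0029  0.0653]
0.72 (np.float64(320.05304763886), np.float64(194.79259413355524)) 4807 [ 0.44708446 -0.06456561  0.015     ]
(array([ 0.44582272, -0.06354533,  0.97184732]), np.float64(0.044466402381658554))
0.67 (np.float64(357.4405286343612), np.float64(24.154185022026432)) 1362 [0.37984927 0.00039952 0.015     ]
```

Request:
{"op": "carry_out", "data": {"commands": [[0.0065, 0.027, -0.0036, 0, 0, 0, 1], [0, 0, 0, 0, 0, 0, 1], [0, 0, 0, 0, 0, 0, 1]]}}

```text
clock: 5.25
ee_pos: [0.4643, -0.0703, 0.0747]
eef_rot: [0.276, 0.961, 0.0, 0.003]
wrist_force: [-0.4, 0.4, -0.5]
opening: 0.997
```

```bash
python3 go.py .446 -.0632 .005
```

```text
t 5.25 tcp [ 0.4643 -0.0703  0.0747] psi 58.0 down [ 0.007 -0.002 -1.   ] F [-0.4  0.4 -0.5] open 0.997
tool shift [ 0.0197 -0.0038  0.0696]
turn [ 0.002   0.0065 -0.0002] shift in goal axes [ 0.0193 -0.0037  0.0697]
```

Request:
{"op": "carry_out", "data": {"commands": [[0.001, 0.003, 0, 0.006, -0.001, 0, 1], [0.001, 0.003, 0, 0.006, -0.001, 0, 1], [0, 0, 0, 0.006, -0.001, 0, 1], [0, 0, 0, 0, 0, 0, 1], [0, 0, 0, 0, 0, 0.008, 1], [0, 0, 0, 0, 0, 0.008, 1], [0, 0, 0, 0, 0, 0.008, 1], [0, 0, 0, 0, 0, 0, 1]]}}

```text
clock: 5.92
ee_pos: [0.4465, -0.0625, 0.0511]
eef_rot: [0.276, 0.961, -0.0, 0.003]
wrist_force: [0.7, -0.6, -0.8]
opening: 1.002
```

```bash
python3 go.py .446 -.0632 .005
```

```text
t 5.92 tcp [ 0.4465 -0.0625  0.0511] psi 58.0 down [ 0.006 -0.002 -1.   ] F [ 0.7 -0.6 -0.8] open 1.002
tool shift [ 0.0003 -0.0009  0.0461]
turn [0.0017 0.0061 0.0001] shift in goal axes [ 0.0001 -0.0008  0.0461]
```

Request:
{"op": "carry_out", "data": {"commands": [[0.001, 0.003, 0, 0, 0, 0.006, 1], [0.001, 0.003, 0, 0, 0, 0.006, 1], [0, 0.001, 0, 0, 0, 0.006, 1], [0, 0.001, 0, 0, 0, 0.006, 1], [0, 0.001, 0, 0, 0, 0.006, 1], [0, 0.001, 0, 0, 0, 0.006, 1], [0, 0.001, 0, 0, 0, 0.006, 1], [0, 0, 0, 0, 0, 0, 1]]}}

```text
clock: 6.58
ee_pos: [0.4458, -0.0625, 0.0026]
eef_rot: [0.276, 0.961, 0.001, -0.005]
wrist_force: [-0.7, -0.2, -1.3]
opening: 1.001
```

```bash
python3 go.py .446 -.0632 .005
```

```text
t 6.58 tcp [ 0.4458 -0.0625  0.0026] psi 58.0 down [-0.009  0.004 -1.   ] F [-0.7 -0.2 -1.3] open 1.001
tool shift [-0.0005 -0.0005 -0.0024]
turn [-0.0016 -0.0092 -0.0003] shift in goal axes [-0.0005 -0.0005 -0.0024]
```

Request:
{"op": "carry_out", "data": {"commands": [[-0.0016, -0.009, 0, 0, 0, -0.004, 1], [0, 0, 0, 0, 0, 0, 0], [0, 0, 0, 0, 0, 0, 0], [0, 0, 0, 0, 0, 0, 0], [0, 0, 0, 0, 0, 0, 0], [0, 0, 0, 0, 0, 0, 0], [0, 0, 0, 0, 0, 0, 0], [0, 0, 0, 0, 0, 0, 0]]}}

```text
clock: 7.25
ee_pos: [0.447, -0.0628, 0.0082]
eef_rot: [0.276, 0.961, 0.0, 0.002]
wrist_force: [-0.3, 0.0, -0.7]
opening: 0.562
```

```bash
python3 go.py .446 -.0632 .1
```

```text
t 7.25 tcp [ 0.447  -0.0628  0.0082] psi 58.0 down [ 0.003 -0.001 -1.   ] F [-0.3  0.  -0.7] open 0.562
tool shift [ 0.0003 -0.0008 -0.0918]
turn [ 0.001   0.0033 -0.0001] shift in goal axes [ 0.0006 -0.0009 -0.0918]
```

Request:
{"op": "carry_out", "data": {"commands": [[0, 0, 0, 0, 0, 0, 0], [0, 0, 0, 0, 0, -0.006, 0], [0, 0, 0, 0, 0, -0.01, 0], [0, 0, 0, 0, 0, -0.012, 0], [0, 0, 0, 0, 0, -0.012, 0], [0, 0, 0, 0, 0, -0.012, 0], [0, 0, 0, 0, 0, -0.012, 0], [0, 0, 0, 0, 0, -0.012, 0], [0, 0, 0, 0, 0, -0.012, 0], [0, 0, 0, 0, 0, -0.012, 0], [0, 0, 0, 0, 0, -0.012, 0], [0, 0, 0, 0, 0, 0, 0]]}}

```text
clock: 8.25
ee_pos: [0.4453, -0.0623, 0.1313]
eef_rot: [0.276, 0.961, 0.0, 0.002]
wrist_force: [0.5, -0.5, 0.2]
opening: 0.561
```

```bash
python3 go.py .532 .147 .13;  python3 - <<'E'
from h import *
a=eyes.get_image("scene")["image"]; b=eyes.get_image("side")["image"]
save("g1.png",np.hstack([cv2.resize(x,(400,400)) for x in (a[60:260,180:380],b[100:300,200:400])]))
E
```

```text
t 8.25 tcp [ 0.4453 -0.0623  0.1313] psi 58.0 down [ 0.003 -0.001 -1.   ] F [ 0.5 -0.5  0.2] open 0.561
tool shift [0.0374 0.2235 0.0014]
turn [ 0.0011  0.0033 -0.0001] shift in goal axes [0.0374 0.2235 0.0013]
```

View pics/g1.png

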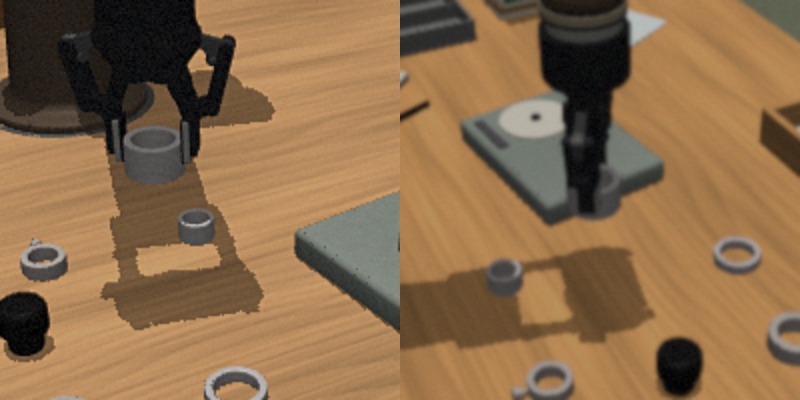

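The sleeve is held level between the pads, and its bottom is at about z 0.123, clear of the post top at 0.09. Moving over to the post.

Request:
{"op": "carry_out", "data": {"commands": [[0.001, 0.003, 0, 0.0015, 0.01, 0, 0], [0, 0, 0, 0.003, 0.019, 0, 0], [0, 0, 0, 0.003, 0.019, 0, 0], [0, 0, 0, 0.003, 0.019, 0, 0], [0, 0, 0, 0.003, 0.019, 0, 0], [0, 0, 0, 0.003, 0.019, 0, 0], [0, 0, 0, 0.003, 0.019, 0, 0], [0, 0, 0, 0.003, 0.019, 0, 0], [0, 0, 0, 0.003, 0.019, 0, 0], [0, 0, 0, 0.003, 0.019, 0, 0], [0, 0, 0, 0.0015, 0.01, 0, 0], [0, 0, 0, 0, 0, 0, 0]]}}

```text
clock: 9.35
ee_pos: [0.5142, 0.1307, 0.1156]
eef_rot: [0.278, 0.961, -0.002, -0.014]
wrist_force: [0.6, -0.5, -0.4]
opening: 0.56
```

```bash
python3 go.py .532 .147 .13
```

```text
t 9.35 tcp [0.5142 0.1307 0.1156] psi 57.7 down [-0.028  0.003 -1.   ] F [ 0.6 -0.5 -0.4] open 0.56
tool shift [-0.006   0.0231 -0.0148]
turn [-0.0121 -0.0252 -0.0046] shift in goal axes [-0.0064  0.0233 -0.0144]
```

Request:
{"op": "carry_out", "data": {"commands": [[-0.008, -0.018, -0.003, 0, 0, -0.014, 0], [0, 0, 0, 0, 0, 0, 0], [0, 0, 0, -0.003, 0.01, 0, 0], [0, 0, 0, -0.002, 0.009, 0, 0], [0, 0, 0, 0, 0, 0, 0]]}}

```text
clock: 9.77
ee_pos: [0.5263, 0.1439, 0.1252]
eef_rot: [0.276, 0.961, -0.003, -0.008]
wrist_force: [0.2, -0.9, -1.2]
opening: 0.561
```

```bash
python3 go.py .532 .147 .13
```

```text
t 9.77 tcp [0.5263 0.1439 0.1252] psi 57.9 down [-0.017 -0.002 -1.   ] F [ 0.2 -0.9 -1.2] open 0.561
tool shift [-0.0031  0.0057 -0.0049]
turn [-0.0109 -0.0133 -0.0014] shift in goal axes [-0.0032  0.0057 -0.0048]
```

Request:
{"op": "carry_out", "data": {"commands": [[-0.011, -0.013, -0.001, 0, 0, 0, 0], [0, 0, 0, -0.003, 0.005, 0, 0], [0, 0, 0, 0, 0, 0, 0], [0, 0, 0, 0, 0, 0, 0]]}}

```text
clock: 10.1
ee_pos: [0.5317, 0.146, 0.1236]
eef_rot: [0.276, 0.961, -0.0, -0.001]
wrist_force: [-0.8, 0.6, -1.4]
opening: 0.561
```

```bash
python3 go.py .532 .147 .038
python3 - <<'E'
from h import *
P=[]
for n in ("scene","side"):
    d=eyes.get_image(n); im=d["image"]; c=proj([.532,.147,.08],d).astype(int); P.append(cv2.resize(im[c[1]-50:c[1]+50,c[0]-50:c[0]+50],(400,400)))
    for o in spotter.pinpoint("sleeve_center",d): print(n,round(o["p"],2),np.round(o["location"],4))
save("p1.png",np.hstack(P))
E
```

```text
t 10.1 tcp [0.5317 0.146  0.1236] psi 57.9 down [-0.001 -0.    -1.   ] F [-0.8  0.6 -1.4] open 0.561
tool shift [0.0002 0.0011 0.0856]
turn [-0.0011 -0.0011 -0.0012] shift in goal axes [0.0003 0.0011 0.0856]
scene 0.87 [0.3741 0.0076 0.013 ]
scene 0.86 [0.5356 0.139  0.1305]
side 0.81 [0.3726 0.0063 0.0101]
side 0.57 [0.5341 0.1468 0.1314]
side 0.32 [ 0.5823 -0.2034  0.0134]
```

View pics/p1.png

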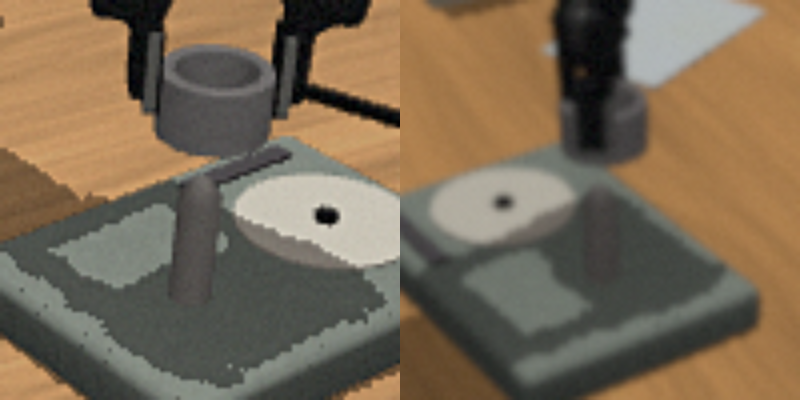

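The sleeve sits over the post axis in both views (scene 213 against about 210 expected, side 604 against about 598, in crop pixels). Lowering now.

Request:
{"op": "carry_out", "data": {"commands": [[0, 0, 0, 0, 0.001, 0.005, 0], [0, 0, 0, 0, 0, 0.006, 0], [0, 0, 0, 0, 0, 0.006, 0], [0, 0, 0, 0, 0, 0.006, 0], [0, 0, 0, 0, 0, 0.006, 0], [0, 0, 0, 0, 0, 0.006, 0], [0, 0, 0, 0, 0, 0.006, 0], [0, 0, 0, 0, 0, 0, 0], [0, 0, 0, 0, 0, 0, 0]]}}

```text
clock: 11.05
ee_pos: [0.5311, 0.1466, 0.0772]
eef_rot: [0.276, 0.961, -0.001, -0.001]
wrist_force: [-1.2, 0.1, -0.7]
opening: 0.561
```

```bash
python3 go.py .532 .147 .038
```

```text
t 11.05 tcp [0.5311 0.1466 0.0772] psi 57.9 down [-0.003 -0.001 -1.   ] F [-1.2  0.1 -0.7] open 0.561
tool shift [-0.0006  0.0009  0.0392]
turn [-0.0023 -0.0023 -0.0014] shift in goal axes [-0.0005  0.0009  0.0392]
```

Bottom at z 0.069, so the sleeve is around the post, and no contact force. Going on to about 1 mm above the foot.

Request:
{"op": "carry_out", "data": {"commands": [[-0.002, -0.002, -0.001, 0, 0.001, 0.006, 0], [0, 0, 0, 0, 0, 0.006, 0], [0, 0, 0, 0, 0, 0.006, 0], [0, 0, 0, 0, 0, 0.006, 0], [0, 0, 0, 0, 0, 0.006, 0], [0, 0, 0, 0, 0, 0.003, 0], [0, 0, 0, 0, 0, 0, 0], [0, 0, 0, 0, 0, 0, 0]]}}

```text
clock: 11.72
ee_pos: [0.532, 0.1476, 0.0407]
eef_rot: [0.276, 0.961, 0.0, 0.0]
wrist_force: [0.5, 0.6, -1.6]
opening: 0.56
```

```bash
python3 go.py .532 .147 .038
```

```text
t 11.72 tcp [0.532  0.1476 0.0407] psi 58.0 down [ 0.  0. -1.] F [ 0.5  0.6 -1.6] open 0.56
tool shift [-0.0003 -0.0005  0.0027]
turn [ 0.0002  0.0002 -0.0003] shift in goal axes [-0.0003 -0.0005  0.0027]
```

Request:
{"op": "carry_out", "data": {"commands": [[0, 0, 0, 0, 0, 0.0015, 0], [0, 0, 0, 0, 0, 0, 0], [0, 0, 0, 0, 0, 0, 1], [0, 0, 0, 0, 0, 0, 1], [0, 0, 0, 0, 0, 0, 1], [0, 0, 0, 0, 0, 0, 1], [0, 0, 0, 0, 0, 0, 1], [0, 0, 0, 0, 0, 0, 1]]}}

```text
clock: 12.38
ee_pos: [0.5343, 0.148, 0.0413]
eef_rot: [0.276, 0.961, 0.001, 0.002]
wrist_force: [-0.3, -0.3, 0.5]
opening: 1.002
```

Request:
{"op": "carry_out", "data": {"commands": [[0, 0, 0, 0, 0, -0.006, 1], [0, 0, 0, 0, 0, -0.01, 1], [0, 0, 0, 0, 0, -0.012, 1], [0, 0, 0, 0, 0, -0.012, 1], [0, 0, 0, 0, 0, -0.012, 1], [0, 0, 0, 0, 0, -0.012, 1], [0, 0, 0, 0, 0, -0.012, 1], [0, 0, 0, 0, 0, -0.012, 1], [0, 0, 0, 0, 0, -0.012, 1], [0, 0, 0, 0, 0, -0.006, 1], [0, 0, 0, 0, 0, 0, 1]]}}

```text
clock: 13.3
ee_pos: [0.5358, 0.1484, 0.1638]
eef_rot: [0.276, 0.961, 0.003, 0.006]
wrist_force: [-0.0, -0.0, -0.1]
opening: 1.0
```

```bash
python3 go.py .5867 -.2025 .14
python3 - <<'E'
from h import *
P=[]
for n in ("scene","side"):
    d=eyes.get_image(n); im=d["image"]; c=proj([.532,.147,.06],d).astype(int); P.append(cv2.resize(im[c[1]-50:c[1]+50,c[0]-50:c[0]+50],(400,400)))
    for q in ("sleeve_center","collar_center"):
        for o in spotter.pinpoint(q,d): print(n,q,round(o["p"],2),np.round(o["location"],4))
save("p2.png",np.hstack(P))
E
```

```text
t 13.3 tcp [0.5358 0.1484 0.1638] psi 58.0 down [ 0.014  0.003 -1.   ] F [-0.  -0.  -0.1] open 1.0
tool shift [-0.2289 -0.2708  0.0236]
turn [ 0.0096  0.0103 -0.0002] shift in goal axes [-0.2291 -0.2706  0.0238]
scene sleeve_center 0.98 [0.5348 0.1422 0.044 ]
scene sleeve_center 0.72 [0.3769 0.0066 0.0149]
scene collar_center 0.93 [ 0.3602 -0.1478  0.0049]
scene collar_center 0.68 [ 0.6883 -0.186   0.0069]
scene collar_center 0.63 [ 0.5894 -0.207   0.0081]
side sleeve_center 0.8 [0.5329 0.1496 0.0448]
side sleeve_center 0.78 [0.3713 0.0065 0.0108]
side collar_center 0.87 [ 0.5841 -0.2053  0.0162]
side collar_center 0.72 [ 0.6837 -0.1824  0.0093]
side collar_center 0.7 [ 0.3618 -0.144   0.0076]
```

View pics/p2.png

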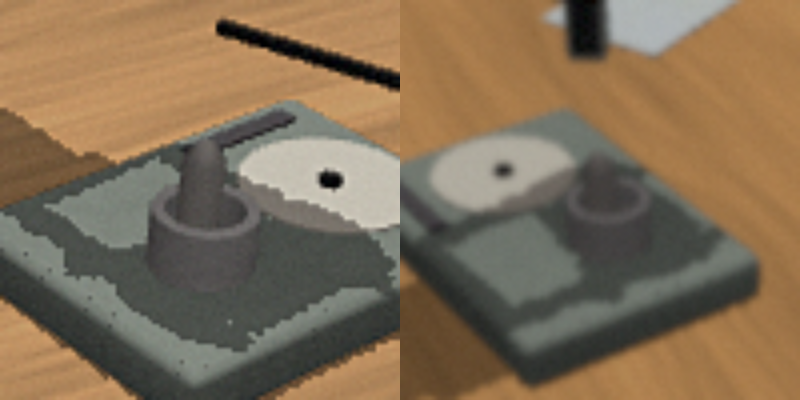

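The sleeve sits flat on the foot around the post (crop centre (203,240)), with z about 0.044. Next is the collar.

Request:
{"op": "carry_out", "data": {"commands": [[0.01, 0.01, 0, 0, 0, 0, 1], [0, 0, 0, -0.008, -0.01, 0, 1], [0, 0, 0, -0.015, -0.018, 0, 1], [0, 0, 0, -0.015, -0.018, 0, 1], [0, 0, 0, -0.015, -0.018, 0, 1], [0, 0, 0, -0.015, -0.018, 0, 1], [0, 0, 0, -0.015, -0.018, 0, 1], [0, 0, 0, -0.015, -0.018, 0, 1], [0, 0, 0, -0.008, -0.01, 0, 1], [0, 0, 0, 0, 0, 0, 1]]}}

```text
clock: 14.43
ee_pos: [0.5533, -0.0298, 0.1535]
eef_rot: [0.273, 0.962, -0.006, -0.009]
wrist_force: [-0.5, 0.1, 0.5]
opening: 0.999
```

```bash
python3 go.py .5868 -.2035 .14
```

```text
t 14.43 tcp [ 0.5533 -0.0298  0.1535] psi 58.3 down [-0.021 -0.006 -1.   ] F [-0.5  0.1  0.5] open 0.999
tool shift [-0.1201 -0.1299  0.0139]
turn [-0.016  -0.0144  0.0048] shift in goal axes [-0.1205 -0.1296  0.0135]
```

Request:
{"op": "carry_out", "data": {"commands": [[-0.016, -0.014, 0.005, 0, 0, 0, 1], [0, 0, 0, -0.008, -0.009, 0, 1], [0, 0, 0, -0.014, -0.015, 0, 1], [0, 0, 0, -0.014, -0.015, 0, 1], [0, 0, 0, -0.014, -0.015, 0, 1], [0, 0, 0, -0.014, -0.015, 0, 1], [0, 0, 0, -0.014, -0.015, 0, 1], [0, 0, 0, -0.014, -0.015, 0, 1], [0, 0, 0, -0.008, -0.009, 0, 1], [0, 0, 0, 0, 0, 0, 1], [0, 0, 0, 0, 0, 0, 1]]}}

```text
clock: 15.35
ee_pos: [0.5792, -0.1788, 0.1501]
eef_rot: [0.272, 0.962, 0.001, -0.002]
wrist_force: [0.2, 0.4, 0.5]
opening: 1.002
```

```bash
python3 go.py .5868 -.2035 .1
```

```text
t 15.35 tcp [ 0.5792 -0.1788  0.1501] psi 58.4 down [-0.003  0.003 -1.   ] F [0.2 0.4 0.5] open 1.002
tool shift [-0.0197 -0.0171  0.05  ]
turn [ 0.001  -0.0045  0.0078] shift in goal axes [-0.0196 -0.0169  0.0501]
```

Request:
{"op": "carry_out", "data": {"commands": [[0.001, -0.004, 0.007, -0.005, -0.004, 0.005, 1], [0, 0, 0, -0.008, -0.007, 0.008, 1], [0, 0, 0, -0.005, -0.004, 0.008, 1], [0, 0, 0, 0, 0, 0.008, 1], [0, 0, 0, 0, 0, 0.008, 1], [0, 0, 0, 0, 0, 0.006, 1], [0, 0, 0, 0, 0, 0, 1], [0, 0, 0, 0, 0, 0, 1]]}}

```text
clock: 16.02
ee_pos: [0.5852, -0.1977, 0.1]
eef_rot: [0.273, 0.962, 0.001, -0.003]
wrist_force: [0.6, 0.0, -0.2]
opening: 0.999
```

```bash
python3 go.py .5868 -.2035 .06
python3 - <<'E'
from h import *
d=eyes.get_image("wrist")
for o in spotter.silhouettes("collar_center",d):
    ys,xs=np.nonzero(o["pixels"]); p=(xs.mean(),ys.mean()); w=back(p,.01,d); print(round(o["p"],2),np.round(p),len(xs),np.round(w,4))
    if np.hypot(*(w[:2]-[.59,-.206]))<.03: print(fit([.5868,-.2035,1,-.557],"collar",[(o["pixels"].astype(np.float32),d)]))
print([(round(o["p"],2),np.round(o["location"],4)) for o in spotter.pinpoint("collar_center",d)])
E
```

```text
t 16.02 tcp [ 0.5852 -0.1977  0.1   ] psi 58.3 down [-0.005  0.004 -1.   ] F [ 0.6  0.  -0.2] open 0.999
tool shift [-0.0046 -0.0042  0.04  ]
turn [ 0.0005 -0.0062  0.0049] shift in goal axes [-0.0044 -0.0041  0.04  ]
0.78 [320. 209.] 3522 [ 0.5879 -0.2045  0.01  ]
(array([ 0.5846588 , -0.20235606,  0.96510022, -0.58520124]), np.float64(0.08088444173336029))
0.71 [400. 293.] 1839 [ 0.6795 -0.1887  0.01  ]
[(0.74, array([ 0.6847, -0.1881,  0.0063]))]
```

Request:
{"op": "carry_out", "data": {"commands": [[0.0005, -0.006, 0.01, -0.002, -0.002, 0.006, 1], [0, 0, 0, -0.001, -0.002, 0.008, 1], [0, 0, 0, 0, 0, 0.008, 1], [0, 0, 0, 0, 0, 0.008, 1], [0, 0, 0, 0, 0, 0.008, 1], [0, 0, 0, 0, 0, 0.006, 1], [0, 0, 0, 0, 0, 0, 1], [0, 0, 0, 0, 0, 0, 1]]}}

```text
clock: 16.83
ee_pos: [0.5871, -0.2039, 0.0533]
eef_rot: [0.279, 0.96, -0.0, 0.002]
wrist_force: [-0.5, -0.5, 1.0]
opening: 0.999
```

```bash
python3 go.py .5857 -.2027 .003 57.5
```

```text
t 16.83 tcp [ 0.5871 -0.2039  0.0533] psi 57.6 down [ 0.004 -0.002 -1.   ] F [-0.5 -0.5  1. ] open 0.999
tool shift [0.002  0.0002 0.0503]
turn [0.0005 0.0043 0.0025] shift in goal axes [0.0018 0.0002 0.0503]
```

Request:
{"op": "carry_out", "data": {"commands": [[0, 0.004, 0, 0.002, 0, 0.006, 1], [0, 0, 0, 0, 0, 0.007, 1], [0, 0, 0, 0, 0, 0.007, 1], [0, 0, 0, 0, 0, 0.007, 1], [0, 0, 0, 0, 0, 0.007, 1], [0, 0, 0, 0, 0, 0.006, 1], [0, 0, 0, 0, 0, 0.004, 1], [0, 0, 0, 0, 0, 0, 1], [0, 0, 0, 0, 0, 0, 1]]}}

```text
clock: 17.58
ee_pos: [0.5854, -0.2025, 0.0043]
eef_rot: [0.279, 0.96, 0.0, -0.0]
wrist_force: [1.1, -0.3, 0.5]
opening: 1.004
```

```bash
python3 go.py .5857 -.2027 .003 57.5
```

```text
t 17.58 tcp [ 0.5854 -0.2025  0.0043] psi 57.7 down [-0.     0.001 -1.   ] F [ 1.1 -0.3  0.5] open 1.004
tool shift [-0.0004  0.      0.0013]
turn [ 0.0005 -0.0003  0.0027] shift in goal axes [-0.0004  0.      0.0013]
```

Request:
{"op": "carry_out", "data": {"commands": [[0, 0, 0, 0, 0, 0.003, 1], [0, 0, 0, 0, 0, 0, 0], [0, 0, 0, 0, 0, 0, 0], [0, 0, 0, 0, 0, 0, 0], [0, 0, 0, 0, 0, 0, 0], [0, 0, 0, 0, 0, 0, 0], [0, 0, 0, 0, 0, 0, 0], [0, 0, 0, 0, 0, 0, 0]]}}

```text
clock: 18.25
ee_pos: [0.5864, -0.2028, 0.0028]
eef_rot: [0.279, 0.96, 0.0, 0.001]
wrist_force: [0.1, -0.9, -1.9]
opening: 0.609
```

```bash
python3 go.py .5857 -.2027 .13 57.5
```

```text
t 18.25 tcp [ 0.5864 -0.2028  0.0028] psi 57.7 down [ 0.002 -0.    -1.   ] F [ 0.1 -0.9 -1.9] open 0.609
tool shift [ 0.0004 -0.0002 -0.1272]
turn [0.001  0.0018 0.0026] shift in goal axes [ 0.0006 -0.0003 -0.1272]
```

Request:
{"op": "carry_out", "data": {"commands": [[0, 0, 0, 0, 0, 0, 0], [0, 0, 0, 0, 0, -0.006, 0], [0, 0, 0, 0, 0, -0.01, 0], [0, 0, 0, 0, 0, -0.012, 0], [0, 0, 0, 0, 0, -0.012, 0], [0, 0, 0, 0, 0, -0.012, 0], [0, 0, 0, 0, 0, -0.012, 0], [0, 0, 0, 0, 0, -0.012, 0], [0, 0, 0, 0, 0, -0.012, 0], [0, 0, 0, 0, 0, -0.012, 0], [0, 0, 0, 0, 0, -0.012, 0], [0, 0, 0, 0, 0, 0, 0]]}}

```text
clock: 19.25
ee_pos: [0.5872, -0.2032, 0.1295]
eef_rot: [0.279, 0.96, -0.0, 0.003]
wrist_force: [0.4, -0.8, -1.3]
opening: 0.606
```

```bash
python3 go.py .532 .147 .13 57.5;  python3 - <<'E'
from h import *
a=eyes.get_image("scene")["image"]; b=eyes.get_image("side")["image"]
save("g2.png",np.hstack([cv2.resize(x,(400,400)) for x in (a[160:320,150:310],b[130:290,310:470])]))
E
```

```text
t 19.25 tcp [ 0.5872 -0.2032  0.1295] psi 57.7 down [ 0.006 -0.002 -1.   ] F [ 0.4 -0.8 -1.3] open 0.606
tool shift [ 0.234   0.2664 -0.0014]
turn [0.0017 0.0059 0.0027] shift in goal axes [ 0.2347  0.2657 -0.0005]
```

View pics/g2.png

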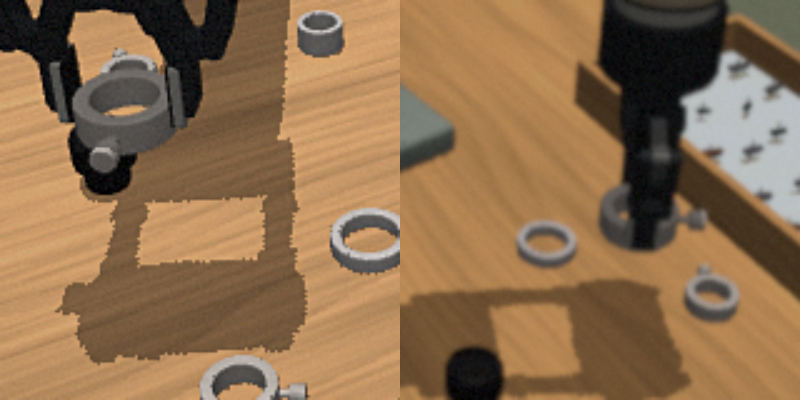

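The collar is held level, with the thumbscrew clear of the pads. Moving it towards the post in two legs with a check in between.

Request:
{"op": "carry_out", "data": {"commands": [[0.002, 0.005, 0.002, 0.007, 0.008, -0.005, 0], [0, 0, 0, 0.014, 0.016, 0, 0], [0, 0, 0, 0.014, 0.016, 0, 0], [0, 0, 0, 0.014, 0.016, 0, 0], [0, 0, 0, 0.014, 0.016, 0, 0], [0, 0, 0, 0.014, 0.016, 0, 0], [0, 0, 0, 0.014, 0.016, 0, 0], [0, 0, 0, 0.014, 0.016, 0, 0], [0, 0, 0, 0.014, 0.016, 0, 0], [0, 0, 0, 0.007, 0.008, 0, 0], [0, 0, 0, 0, 0, 0, 0]]}}

```text
clock: 20.27
ee_pos: [0.5441, 0.0015, 0.1228]
eef_rot: [0.282, 0.959, -0.0, -0.015]
wrist_force: [0.0, 0.1, -1.0]
opening: 0.61
```

```bash
python3 go.py .532 .147 .13 57.5
```

```text
t 20.27 tcp [0.5441 0.0015 0.1228] psi 57.3 down [-0.03   0.008 -1.   ] F [ 0.   0.1 -1. ] open 0.61
tool shift [ 0.089   0.1158 -0.0056]
turn [-0.009  -0.0294 -0.0042] shift in goal axes [ 0.0884  0.1162 -0.0072]
```

Request:
{"op": "carry_out", "data": {"commands": [[-0.009, -0.029, -0.004, 0, 0, -0.012, 0], [0, 0, 0, 0, 0, 0, 0], [0, 0, 0, 0.008, 0.011, 0, 0], [0, 0, 0, 0.013, 0.017, 0, 0], [0, 0, 0, 0.013, 0.017, 0, 0], [0, 0, 0, 0.013, 0.017, 0, 0], [0, 0, 0, 0.013, 0.017, 0, 0], [0, 0, 0, 0.008, 0.011, 0, 0], [0, 0, 0, 0, 0, 0, 0], [0, 0, 0, 0, 0, 0, 0]]}}

```text
clock: 21.1
ee_pos: [0.5352, 0.1107, 0.1298]
eef_rot: [0.283, 0.959, -0.004, -0.003]
wrist_force: [-0.1, -0.8, -1.7]
opening: 0.614
```

```bash
python3 go.py .532 .147 .13 57.5
```

```text
t 21.1 tcp [0.5352 0.1107 0.1298] psi 57.1 down [-0.008 -0.005 -1.   ] F [-0.1 -0.8 -1.7] open 0.614
tool shift [ 0.0223  0.0287 -0.0003]
turn [-0.0087 -0.0042 -0.0065] shift in goal axes [ 0.0222  0.0289 -0.0002]
```

Request:
{"op": "carry_out", "data": {"commands": [[-0.009, -0.004, -0.006, 0, 0, 0, 0], [0, 0, 0, 0.006, 0.008, 0, 0], [0, 0, 0, 0.009, 0.012, 0, 0], [0, 0, 0, 0.006, 0.008, 0, 0], [0, 0, 0, 0, 0, 0, 0], [0, 0, 0, 0, 0, 0, 0]]}}

```text
clock: 21.6
ee_pos: [0.5331, 0.1426, 0.1286]
eef_rot: [0.283, 0.959, -0.001, -0.0]
wrist_force: [-0.1, 0.5, -0.8]
opening: 0.617
```

```bash
python3 go.py .532 .147 .13 57.5
```

```text
t 21.6 tcp [0.5331 0.1426 0.1286] psi 57.1 down [-0.001 -0.001 -1.   ] F [-0.1  0.5 -0.8] open 0.617
tool shift [ 0.0033  0.0031 -0.0014]
turn [-0.0014 -0.0003 -0.0064] shift in goal axes [ 0.0033  0.0032 -0.0014]
```

The opening has crept from 0.606 to 0.617, so I'll check the grip before lowering.

Request:
{"op": "carry_out", "data": {"commands": [[-0.001, 0, 0, 0.003, 0.003, 0, 0], [0, 0, 0, 0, 0, 0, 0], [0, 0, 0, 0, 0, 0, 0]]}}

```text
clock: 21.85
ee_pos: [0.5322, 0.1462, 0.1286]
eef_rot: [0.283, 0.959, -0.0, -0.0]
wrist_force: [-0.1, -0.2, -1.0]
opening: 0.61
```

```bash
python3 go.py .532 .147 .13 57.5
python3 - <<'E'
from h import *
P=[]
for n in ("scene","side"):
    d=eyes.get_image(n); im=d["image"]; c=proj([.532,.147,.08],d).astype(int); P.append(cv2.resize(im[c[1]-50:c[1]+50,c[0]-50:c[0]+50],(400,400)))
    for o in spotter.pinpoint("collar_center",d): print(n,round(o["p"],2),np.round(o["location"],4))
    print([np.round((proj([.532,.147,z],d)-c+50)*4) for z in (.06,.09,.127,.147)])
save("p3.png",np.hstack(P))
E
```

```text
t 21.85 tcp [0.5322 0.1462 0.1286] psi 57.1 down [-0.    -0.001 -1.   ] F [-0.1 -0.2 -1. ] open 0.61
tool shift [ 0.0007  0.0006 -0.0014]
turn [-0.0008  0.0001 -0.0069] shift in goal axes [ 0.0007  0.0006 -0.0014]
scene 0.82 [0.5379 0.1415 0.1338]
scene 0.8 [ 0.6858 -0.1845  0.0085]
scene 0.54 [ 0.3602 -0.1464  0.0055]
[array([199., 239.]), array([205., 181.]), array([214., 105.]), array([219.,  63.])]
side 0.76 [ 0.6823 -0.1818  0.0078]
side 0.62 [ 0.3605 -0.1407  0.0091]
side 0.52 [0.5265 0.1452 0.1392]
[array([203., 233.]), array([201., 188.]), array([199., 131.]), array([197.,  99.])]
```

View pics/p3.png

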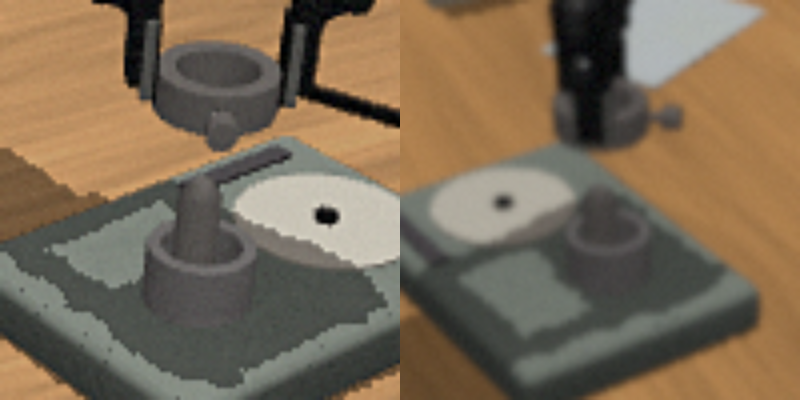

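The collar is level and over the post (crop column 217 against 216 predicted, side 600 against 598). Lowering.

Request:
{"op": "carry_out", "data": {"commands": [[0, 0, 0, 0.001, 0.0005, 0.005, 0], [0, 0, 0, 0, 0, 0.006, 0], [0, 0, 0, 0, 0, 0.006, 0], [0, 0, 0, 0, 0, 0.006, 0], [0, 0, 0, 0, 0, 0.006, 0], [0, 0, 0, 0, 0, 0.006, 0], [0, 0, 0, 0, 0, 0.004, 0], [0, 0, 0, 0, 0, 0, 0], [0, 0, 0, 0, 0, 0, 0]]}}

```text
clock: 22.8
ee_pos: [0.5305, 0.1465, 0.0838]
eef_rot: [0.284, 0.959, -0.001, -0.001]
wrist_force: [0.2, -0.4, -2.0]
opening: 0.609
```

```bash
python3 go.py .532 .147 .0645 57.5
```

```text
t 22.8 tcp [0.5305 0.1465 0.0838] psi 57.1 down [-0.003 -0.001 -1.   ] F [ 0.2 -0.4 -2. ] open 0.609
tool shift [-0.001   0.0013  0.0193]
turn [-0.0028 -0.002  -0.0078] shift in goal axes [-0.0009  0.0012  0.0193]
```

Request:
{"op": "carry_out", "data": {"commands": [[-0.003, -0.002, 0, -0.001, 0.001, 0.005, 0], [0, 0, 0, 0, 0, 0.005, 0], [0, 0, 0, 0, 0, 0.005, 0], [0, 0, 0, 0, 0, 0.003, 0], [0, 0, 0, 0, 0, 0, 0], [0, 0, 0, 0, 0, 0, 0]]}}

```text
clock: 23.3
ee_pos: [0.5328, 0.147, 0.0644]
eef_rot: [0.284, 0.959, 0.001, 0.001]
wrist_force: [0.1, -0.1, -1.8]
opening: 0.61
```

```bash
python3 go.py .532 .147 .0628 57.5
```

```text
t 23.3 tcp [0.5328 0.147  0.0644] psi 57.1 down [ 0.002  0.001 -1.   ] F [ 0.1 -0.1 -1.8] open 0.61
tool shift [ 0.0007 -0.0004  0.0016]
turn [ 0.0014  0.0012 -0.0077] shift in goal axes [ 0.0007 -0.0004  0.0016]
```

Request:
{"op": "carry_out", "data": {"commands": [[0, 0, 0, 0, 0, 0.001, 0], [0, 0, 0, 0, 0, 0, 0], [0, 0, 0, 0, 0, 0, 1], [0, 0, 0, 0, 0, 0, 1], [0, 0, 0, 0, 0, 0, 1], [0, 0, 0, 0, 0, 0, 1], [0, 0, 0, 0, 0, 0, 1], [0, 0, 0, 0, 0, 0, 1]]}}

```text
clock: 23.97
ee_pos: [0.5351, 0.1475, 0.0657]
eef_rot: [0.283, 0.959, 0.002, 0.003]
wrist_force: [0.3, 0.0, 0.3]
opening: 1.001
```

Request:
{"op": "carry_out", "data": {"commands": [[0, 0, 0, 0, 0, -0.006, 1], [0, 0, 0, 0, 0, -0.01, 1], [0, 0, 0, 0, 0, -0.012, 1], [0, 0, 0, 0, 0, -0.012, 1], [0, 0, 0, 0, 0, -0.012, 1], [0, 0, 0, 0, 0, -0.012, 1], [0, 0, 0, 0, 0, -0.012, 1], [0, 0, 0, 0, 0, -0.012, 1], [0, 0, 0, 0, 0, -0.012, 1], [0, 0, 0, 0, 0, 0, 1], [0, 0, 0, 0, 0, 0, 1]]}}

```text
clock: 24.88
ee_pos: [0.5367, 0.1478, 0.1821]
eef_rot: [0.283, 0.959, 0.004, 0.007]
wrist_force: [-0.3, 0.0, 0.4]
opening: 0.999
```

```bash
python3 go.py .532 .147 .0645
python3 - <<'E'
from h import *
P=[]
for n in ("scene","side"):
    d=eyes.get_image(n); im=d["image"]; c=proj([.532,.147,.06],d).astype(int); P.append(cv2.resize(im[c[1]-50:c[1]+50,c[0]-50:c[0]+50],(400,400)))
    for q in ("sleeve_center","collar_center","ring_center"):
        for o in spotter.pinpoint(q,d): print(n,q,round(o["p"],2),np.round(o["location"],4))
save("p4.png",np.hstack(P))
E
```

```text
t 24.88 tcp [0.5367 0.1478 0.1821] psi 57.1 down [ 0.016  0.003 -1.   ] F [-0.3  0.   0.4] open 0.999
tool shift [ 0.0049 -0.0046  0.1175]
turn [ 0.0117  0.012  -0.0163] shift in goal axes [ 0.0036 -0.0032  0.1176]
scene sleeve_center 0.72 [0.5348 0.142  0.0474]
scene sleeve_center 0.71 [0.3753 0.0083 0.0083]
scene collar_center 0.6 [0.5362 0.1447 0.0681]
scene collar_center 0.59 [ 0.3599 -0.147   0.0056]
scene ring_center 0.89 [ 0.6048 -0.0718  0.0072]
side sleeve_center 0.68 [0.5366 0.1514 0.0454]
side sleeve_center 0.54 [0.3718 0.0097 0.0101]
side collar_center 0.76 [0.5308 0.143  0.0735]
side collar_center 0.76 [ 0.3582 -0.1422  0.0096]
side collar_center 0.66 [ 0.6821 -0.1835  0.0103]
side ring_center 0.86 [ 0.6028 -0.071   0.0054]
```

View pics/p4.png

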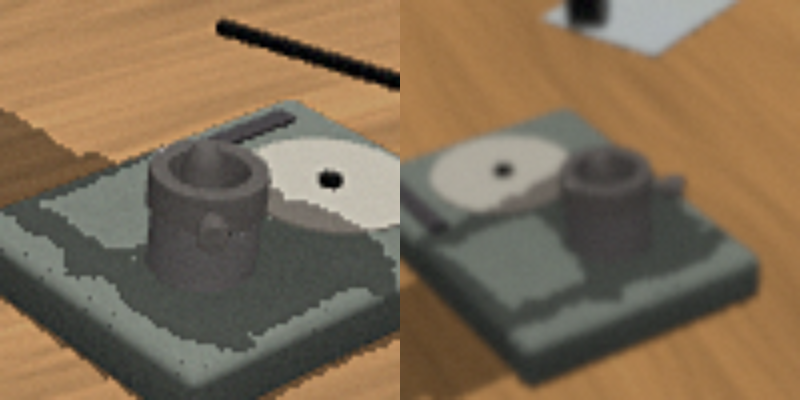

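The collar lies flat on the sleeve with the post tip inside both bores, and the gripper is well clear. Handing in.

```bash
python3 -c "
from h import *
print(ticket.close_job())"
```

```text
the job is handed in; nothing more can be done
None
```

The pivot post is back together and the job is handed in; the hand-in gave no verdict. The spacer sleeve stands on the grey foot around the post, the stop collar lies on top of it, and both are released. It took about 25 s of the 53 s allowed.

**Last checks:**
- **Sleeve:** the two cameras put its centre 15–17 mm above the foot (10–20 allowed) and within about 6 mm of the post axis (limit 13).
- **Collar:** its centre reads 38–43 mm above the foot (35–46 allowed) and within about 5 mm of the axis (limit 13). It looks flat in both views.
- **Short ring:** it still lies on the table, about 0.23 m from the post.
- **Robot:** the gripper is open about 90 mm above the collar, and the wrist force is near zero.

**Disagreements and faults:**
- The cameras differed by up to about 10 mm on where the sleeve and collar sit, more than the stated 4 mm. All readings stayed within limits.
- My first automatic fit of the thumbscrew direction was wrong, so I took it from the pixels instead. A later fit from the wrist camera agreed to within about 2°.
- The arm drifted and tilted slightly on the faster moves, which I corrected before each grasp and placing.

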